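# Cap the tube ends, then clamp the frame four clicks and hold

### The job

Press both black end caps fully home in the two upright tube ends of the aluminium frame lying in the jig. Then take the upright grip of the jig's sprung ratchet lever and swing it clockwise (seen from above) exactly four clicks from its rest, never five, and finish there still holding it, because it springs back if let go. Leave the other things on the bench where they are.

Things in the scene. Friction and masses are not known exactly. Their poses are not given: they have to be found in the camera images.
- jig: Bolted-down clamping jig: dark steel base plate 290 (x) x 330 (y) x 15 mm. Origin at bench level, 15 mm to +y of the plate's centre; z up. The frame of square aluminium tube is fixed on its +y side: two upright tube ends, 40 x 40 mm outside, centred at x = -60 and +60, y = +95 mm, their open tops 75 mm above the bench. The lever is on the -y side. A steel jaw with a rubber pad between them is driven by the lever.
- cap_near_top (a point): Centre of the top face of the black plastic square end cap (head 40 x 40 x 5 mm, on a 32 mm stem) in the tube end at the jig's -x side. It stands 7 to 14 mm proud and slides straight down in its tube with about 5 N of friction, staying where it is left; fully home the underside of its head rests on the tube, and its top is 80 mm above the bench.
- cap_far_top (a point): The same for the identical cap in the tube end at the jig's +x side.
- cap_near (a joint): How far that cap has been pressed in, m: 0 = 14 mm proud, 0.014 = fully home (stop).
- cap_far (a joint): The same for the other cap: 0.014 = fully home (stop).
- lever_grip (a point): Point on the axis of the lever's black upright round grip (22 mm thick, 53 to 108 mm above the bench), 83 mm up. It stands on the end of a flat steel arm (18 mm wide, 46 to 55 mm above the bench), 115 mm from the pivot, and moves in a level circle round it. At rest it lies from the pivot 50 degrees clockwise of the jig's x axis (+x, -y).
- lever_pivot (a point): Point on the lever's upright pivot axis, 83 mm above the bench, fixed at x = -10, y = -20 mm of the jig; the hub's top is 65 mm up. Below is a toothed wheel with a sprung pawl. The lever's return spring (about 5 N at the grip) is stronger than the pawl: let go, the lever runs back to its rest stop. Pushing it on takes about 5 to 13 N at the grip.
- lever (a joint): Lever angle, rad, from rest (0), growing clockwise seen from above; far stop 1.22. One click every 10 degrees (0.1745 rad, 20 mm of grip travel): the push rises towards each tooth crest and drops behind it. Crests at 5, 15, 25, 35, 45 degrees; after four clicks the pawl sits in the hollow at 40 degrees (0.698 rad).
- spare_cap: Bystander: loose spare end cap (40 x 40 x 24 mm) on the jig's base plate.
- screwdriver: Bystander: screwdriver lying on the bench beyond the wrench (-y side of the jig).
- wrench: Bystander: wrench lying on the bench at the jig's -y side.
- hammer: Bystander: hammer lying on the bench at the jig's +y side.
- bottle: Bystander: bottle, 60 mm across, 150 mm tall, standing beyond the jig.
- jar: Bystander: glass jar, 60 mm across, 75 mm tall, standing beyond the jig.
- offcut: Bystander: aluminium offcut 50 x 40 x 25 mm on the front right corner of the jig's base plate.

How it is judged:
On the way, in this order (a step that is already met when the one before it is completed fails the run):
1. both end caps are pressed fully home (value of joint each of cap_near, cap_far above 0.0125 m), for 0.2 s.
2. the lever is held four clicks on (value of joint lever between 0.62 and 0.775 rad and contact force between the fingers and lever above 1 N), for 0.5 s.
At the end, for the whole second after the job is handed in: Both caps are home (within 1.5 mm of the stop) and the lever is held by the fingers (more than 1 N of contact) past its fourth click and short of the fifth: between 0.62 and 0.775 rad (all of step 1 and all of step 2); the arm keeps its last pose, push and grip.
It fails at once if the lever was swung past its fifth click (value of joint lever above 0.81 rad).
It fails at once if a bystander was disturbed (moved more than 25 mm) (distance of any of spare_cap, screwdriver, wrench, hammer, bottle, jar, offcut from where it was at the start of the episode above 0.025 m).
It also fails if it takes over 58 s, if anything falls off the work surface, if the arm or the gripper's body presses on something with over 40 N, if the wrist force passes 120 N, or if a joint passes its speed limit or range.

### The arm

A 6-joint arm with a two-finger parallel gripper is mounted at the origin on the work surface. World frame = base frame: x ahead of the robot, y to its left, z up, the work surface at z = 0. Lengths are in m, angles in rad, forces in N, time in s.
With the tool pointing down it reaches from about 0.425 to 0.925 m from the base axis. Payload 12.5 kg.
Tool frame: the origin (TCP) lies at the very end of the fingers, on their centre line; the grasp point (between the pads) lies 19 mm behind it (bot.pinch_z is the distance from the TCP to the grasp point, in m); x points along the fingers, y is the direction in which the jaws open and shut, and the axes are right-handed (so a half turn about x gives the same grasp; the last joint's range is limited). The gripper opens to 85 mm and grips with 20 to 120 N. Pads are 22 mm wide; open, the fingers measure 114 mm over their backs; the gripper's body (76 mm by 85 mm) begins 54 mm behind the grasp point. The pads swing forward as they close: fully open they stand 13 mm farther back than shut.
Start: joints at [1.005, 0.491, 1.559, -0, 1.092, -0.106], TCP at [0.277, 0.56, 0.231] pointing down, gripper open.
Joint ranges: [-3.1, 3.1], [-0.84, 2.19], [0.05, 2.79], [-1.13, 4.28], [0.06, 2.93], [-2.69, 2.69]. Speed limits (rad/s): [2.22, 2.22, 2.79, 3.14, 3.14, 3.14].

### API

Orientations are given as a rotation vector (axis times angle).
In Python, from bench import bot gives the robot as it stands.
- The arm moves only by the tool jog_arm, never from a script. Its argument "deltas" is a list of rows, each an object of numbers: "tx", "ty", "tz": the shift along the tool's x, y, z in m; "rx", "ry", "rz": the turn, a rotation vector about the tool's x, y, z in rad; "grip": the gripper command: -1 is shut, 1 is fully open, values between are in proportion. In form: [{"tx": .., "ty": .., "tz": .., "rx": .., "ry": .., "rz": .., "grip": ..}, ...]. A call has 1 to 20 rows; each row shifts and turns the commanded pose from where the row before left it, along the tool's axes as they then stand; what a row does not reach is not made up. A row lasts 1/10 s, in which the tool goes at most 50 mm and 8.59 degrees, less where a joint would pass 70% of its speed; a pose out of reach is approached as far as the arm can. A call is refused whole if a number of a shift passes 0.05 or a number of a turn 0.15, either way. A call with a gripper value outside its range is refused whole. The fingers move at their own pace and stop on an object; "grip_force" is the grip in N (left out, the last holds). Time passes only in rows, so rows that do not move let the fingers close. It gives the time, the measured TCP pose, the force and the opening at its end, in the units of the state.
- bot.state(): the state, without advancing time (a new reading comes with each control period).
- bot.read_camera(name): name is "scene" or "top" or "wrist"; returns a dict with "pixels" (400x640x3 uint8, blue, green, red), "vfov" (degrees; the focal length in pixels is half the picture's height over the tangent of half this angle, whatever the lens; pixels are square), "cx", "cy" (the principal point, pixels), "k1" (the pictures are not rectified: a ray, as slopes to the right and down, at radius r is drawn at 1 + k1 r^2 times it, then the intrinsics apply), "origin" and "rotation" of the camera in the world. Camera axes: x right, y up, looking along -z (the intrinsics and any distortion apply to the point x, -y, -z); pixel columns grow to the right and rows downward; lengths in m; the calibration is good to about 2 mm. A picture is of the moment at which its call begins. There is no depth.
- bot.close_job(): hands the job in, once; it reports no verdict.
Trained networks look in a picture, given as the dict that the camera call returned (one of the last four; its "shot" number tells which), for a name from the list of things; names that differ only in an ending like _2 or _b are one class to them, and where a whole thing is asked for, a point or a joint stands for the part that bears it (a point fixed in the world has none). Each returns a list of dicts, best first, with "conf" (0 to 1); they miss things now and then, are a little off and sometimes report something else, mostly with a low value. They report only what shows in the picture. A call takes as long as a camera call.
- bot.find_in(query, picture): "extent" ([left, top, right, bottom] in pixels, round what is visible of it).
The state is a dict: "t": time; "joint_pos": joint angles; "joint_vel": joint speeds; "effort": joint torques, N m; "eef_pos": TCP position; "orientation": TCP orientation; "force": force on the tool from outside, world axes, zero at the start; "torque": the same for the moment, N m; "opening": finger opening in m.
Only numpy, scipy, OpenCV 4.12 (cv2) and the standard library are available. Lean on these libraries where they do the work, as an engineer would, in place of code of your own. Each camera call takes 0.05 s, during which the arm holds its last target. There are 200 camera calls.

## Working session

There is one attempt and no reset: what is moved stays moved. The work goes in short steps, Python scripts to look and compute and a tool call to move; the robot and the scene stay as the last step left them, time stands still between calls to the robot, and variables do not carry over. Pictures are saved under pics/ and viewed, about 8 in all and at most 12, crops included, and the job is handed in when it is done.

Besides the shell and the picture viewer there is one more tool, called after "Request:" as a command line: name --argument value ..., lists and objects as JSON in quotes. jog_arm: Moves the arm, as the interface text tells. Its arguments: {"type":"object","properties":{"deltas":{"type":"array","items":{"type":"object","properties":{"tx":{"type":"number"},"ty":{"type":"number"},"tz":{"type":"number"},"rx":{"type":"number"},"ry":{"type":"number"},"rz":{"type":"number"},"grip":{"type":"number"}}}},"grip_force":{"type":"number"}},"required":["deltas"]}

```bash
mkdir -p pics; cat > h.py <<'E'
import numpy as np, cv2
from bench import bot
from scipy.spatial.transform import Rotation as R
def K(p):
    f=p["pixels"].shape[0]/2/np.tan(np.radians(p["vfov"])/2)
    return np.array([[f,0,p["cx"]],[0,f,p["cy"]],[0,0,1]]),np.array([p["k1"],0,0,0,0.])
def ray(p,uv):
    k,d=K(p); x,y=cv2.undistortPoints(np.array([[uv]],float),k,d)[0,0]
    return np.array(p["origin"]),np.array(p["rotation"])@[x,-y,-1]
def at_z(p,uv,z):
    o,v=ray(p,uv); return o+v*(z-o[2])/v[2]
def proj(p,X):
    c=(np.atleast_2d(X)-p["origin"])@np.array(p["rotation"])
    k,d=K(p); return cv2.projectPoints(c*[1,-1,-1],np.zeros(3),np.zeros(3),k,d)[0][:,0]
E
python3 - <<'E'
from h import *
s=bot.state();print(s)
for n in("scene","top"):
    p=bot.read_camera(n);cv2.imwrite(f"pics/{n}0.png",p["pixels"]);print(n,p["origin"],p["vfov"],p["k1"])
    for q in("jig","cap_near_top","lever_grip","lever","spare_cap","offcut"):
        print(q,[(np.round(r["extent"]).tolist(),round(r["conf"],2)) for r in bot.find_in(q,p)[:3]])
E
```

```text
{'t': 0.0, 'joint_pos': array([ 1.00538431e+00,  4.91553678e-01,  1.55944561e+00,  5.96026007e-07,
        1.09170987e+00, -1.05577202e-01]), 'joint_vel': array([ 0.00046263, -0.00127687, -0.00020363, -0.0003    , -0.00103014,
       -0.00055705]), 'effort': array([-7.65351961e-04, -6.18457103e+01, -2.61585957e+01, -1.08584391e-04,
        4.09492379e-03, -2.58712411e-07]), 'eef_pos': array([0.27721983, 0.55990288, 0.23073272]), 'orientation': array([ 0.35976103,  1.540924  , -0.36142887]), 'force': array([ 0.35969676, -0.5291857 ,  0.13829208]), 'torque': array([ 0.01466526,  0.03513305, -0.00037686]), 'opening': 0.08544675378647022}
scene [1.17791665 0.41434873 0.63613301] 56.37869584560243 -0.046904638053774504
jig [([215.0, 165.0, 362.0, 258.0], 0.83), ([239.0, 164.0, 306.0, 202.0], 0.48)]
cap_near_top [([318.0, 177.0, 339.0, 196.0], 0.78)]
lever_grip []
lever [([241.0, 164.0, 306.0, 204.0], 0.57), ([280.0, 203.0, 303.0, 217.0], 0.54)]
spare_cap [([249.0, 207.0, 264.0, 224.0], 0.6)]
offcut [([281.0, 161.0, 301.0, 176.0], 0.47)]
top [ 0.42506108 -0.01351877  0.96608718] 53.601814495631714 -0.040687464321809946
jig [([283.0, 156.0, 445.0, 311.0], 0.95)]
cap_near_top [([306.0, 230.0, 325.0, 248.0], 0.86)]
lever_grip [([352.0, 208.0, 427.0, 254.0], 0.61)]
lever [([351.0, 207.0, 428.0, 250.0], 0.7)]
spare_cap [([365.0, 177.0, 384.0, 195.0], 0.66)]
offcut [([388.0, 277.0, 413.0, 302.0], 0.78)]
```

View pics/top0.png

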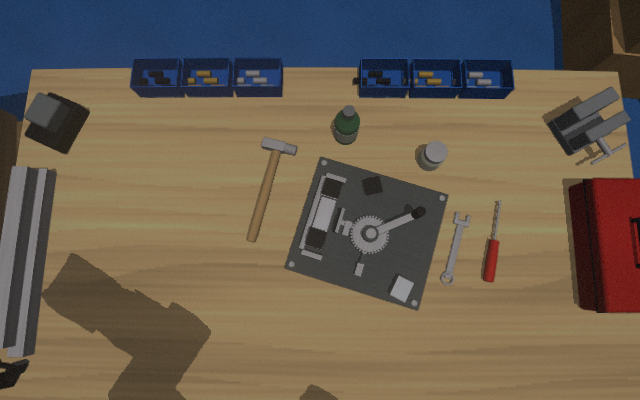

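View pics/scene0.png

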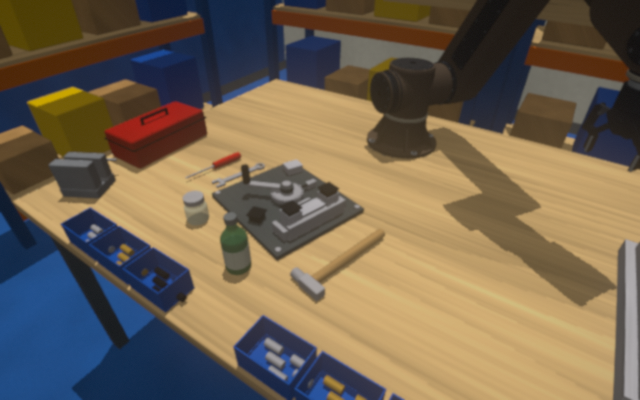

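Top view: frame tubes at left with caps at about (331,187) far and (315,239) near, lever grip at (418,212), hub at (370,234), and plate corners at (322,158), (447,196), (418,310) and (286,267). The scene view is blurry but consistent with this. Next I fit the jig pose.

```bash
cat > fit.py <<'E'
from h import *
from scipy.optimize import least_squares
def T(q,X): 
    c,s=np.cos(q[2]),np.sin(q[2]); X=np.atleast_2d(X); return np.c_[c*X[:,0]-s*X[:,1]+q[0],s*X[:,0]+c*X[:,1]+q[1],X[:,2]]
E
python3 - <<'E'
from fit import *
p=bot.read_camera("top")
im=p["pixels"]
g=cv2.cvtColor(im,cv2.COLOR_BGR2HSV)
m=((g[...,1]<70)).astype(np.uint8)*255; m[:150]=0;m[320:]=0;m[:,:280]=0;m[:,450:]=0
m=cv2.morphologyEx(m,cv2.MORPH_CLOSE,np.ones((7,7)));m=cv2.morphologyEx(m,cv2.MORPH_OPEN,np.ones((9,9)))
cs=max(cv2.findContours(m,0,2)[0],key=cv2.contourArea);print(cv2.minAreaRect(cs),cv2.boxPoints(cv2.minAreaRect(cs)))
px=np.array([(322,158),(447,196),(418,310),(286,267)],float)
X=np.array([[.145,.15,.015],[.145,-.18,.015],[-.145,-.18,.015],[-.145,.15,.015]])
for P in (px,):
    r=least_squares(lambda q:(proj(p,T(q,X))-P).ravel(),[.4,0,-.2]);print(r.x,r.fun.round(1))
q=r.x;np.save("q.npy",q)
pts=np.array([[-.06,.095,.09],[.06,.095,.09],[-.01,-.02,.065],[-.01+.115*np.cos(np.radians(50)),-.02-.115*np.sin(np.radians(50)),.108]])
print(T(q,pts).round(4));uv=proj(p,T(q,pts));print(uv.round(1))
big=cv2.resize(im[145:320,270:460],None,fx=4,fy=4,interpolation=cv2.INTER_CUBIC)
for u in np.r_[uv,proj(p,T(q,X))]: cv2.drawMarker(big,tuple(int(v) for v in ((u-[270,145])*4+2)),(0,0,255),0,12)
cv2.imwrite("pics/top1.png",big*1)
E
```

```text
((368.1703186035156, 232.3216552734375), (139.911376953125, 119.32535552978516), 17.10272979736328) [[283.76218 268.773  ]
 [318.8541  154.72433]
 [452.57846 195.8703 ]
 [417.48654 309.91898]]Traceback (most recent call last):
  File "<stdin>", line 11, in <module>
    return func(*args, **kwargs)
    vector_fun = VectorFunction(
        fun_wrapped,
    ...<6 lines>...
        workers=workers
    )
    self._update_fun()
    ~~~~~~~~~~~~~~~~^^
    self.f = self.fun_wrapped(xp_copy(self.x))
             ~~~~~~~~~~~~~~~~^^^^^^^^^^^^^^^^^
    return np.atleast_1d(self.fun(x))
                         ~~~~~~~~^^^
    return self.f(x, *self.args, **self.kwargs)
           ~~~~~~^^^^^^^^^^^^^^^^^^^^^^^^^^^^^^
  File "<stdin>", line 11, in <lambda>
  File "h.py", line 14, in proj
    k,d=K(p); return cv2.projectPoints(c*[1,-1,-1],np.zeros(3),np.zeros(3),k,d)[0][:,0]
                                       ~^~~~~~~~~~
ValueError: operands could not be broadcast together with shapes (4,) (3,)
```

```bash
sed -i 's/np.array(p\["rotation"\])/R.from_rotvec(p["rotation"]).as_matrix()/' h.py
cat > run1.py <<'E'
from fit import *
p=bot.read_camera("top")
print(p["rotation"])
im=p["pixels"]
px=np.array([(321,157),(448,196),(418,310),(285,268)],float)
X=np.array([[.145,.15,.015],[.145,-.18,.015],[-.145,-.18,.015],[-.145,.15,.015]])
r=least_squares(lambda q:(proj(p,T(q,X))-px).ravel(),[.4,0,-.2]);print(r.x,r.fun.round(1))
q=r.x;np.save("q.npy",q)
pts=np.array([[-.06,.095,.09],[.06,.095,.09],[-.01,-.02,.065],[-.01+.115*np.cos(np.radians(50)),-.02-.115*np.sin(np.radians(50)),.108]])
print(T(q,pts).round(4));uv=proj(p,T(q,pts));print(uv.round(1))
big=cv2.resize(im[145:320,270:460],None,fx=3.4,fy=3.4,interpolation=cv2.INTER_CUBIC)
for u in np.r_[uv,proj(p,T(q,X))]: cv2.drawMarker(big,tuple(int(v) for v in ((u-[270,145])*3.4+1.7)),(0,0,255),0,12)
cv2.imwrite("pics/top1.png",big)
s=bot.state();print(R.from_rotvec(s["orientation"]).as_matrix().round(3))
E
python3 run1.py
```

```text
[ 0.1564072  -0.1288866  -1.55442151]
[ 0.53291063 -0.1053104  -0.29317831] [-0.5 -0.9  1.1 -1.2  0.4  1.4 -1.1  0.4]
[[ 0.5029  0.003   0.09  ]
 [ 0.6178 -0.0317  0.09  ]
 [ 0.5176 -0.1216  0.065 ]
 [ 0.5629 -0.2273  0.108 ]]
[[316.2 238.4]
 [332.2 187.8]
 [371.2 233.6]
 [421.5 211.4]]
[[ 0.     0.444  0.896]
 [ 0.     0.896 -0.444]
 [-1.     0.     0.   ]]
```

View pics/top1.png

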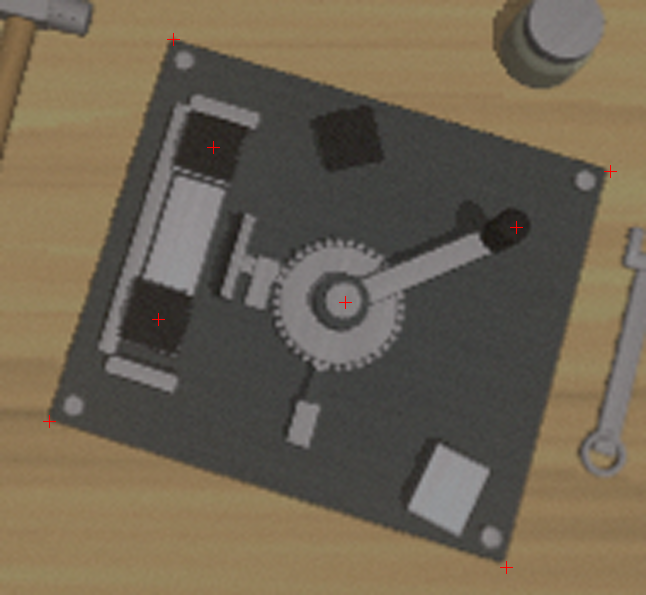

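The fit is good to about 2 mm. I'll turn the tool so its axes align with the world (tool y = world +x, tool z = world -y, tool x = down), then go over the near cap with the gripper shut.

Request:
jog_arm --deltas '[{"rx": 0.1388,"grip": -1},{"rx": 0.1388,"grip": -1},{"rx": 0.1388,"grip": -1},{"rx": 0.1388,"grip": -1},{"rx": 0.1388,"grip": -1},{"rx": 0.1388,"grip": -1},{"rx": 0.1388,"grip": -1},{"rx": 0.1388,"grip": -1},{"ty": 0.0188,"tz": 0.0464,"grip": -1},{"ty": 0.0188,"tz": 0.0464,"grip": -1},{"ty": 0.0188,"tz": 0.0464,"grip": -1},{"ty": 0.0188,"tz": 0.0464,"grip": -1},{"ty": 0.0188,"tz": 0.0464,"grip": -1},{"ty": 0.0188,"tz": 0.0464,"grip": -1},{"ty": 0.0188,"tz": 0.0464,"grip": -1},{"ty": 0.0188,"tz": 0.0464,"grip": -1},{"ty": 0.0188,"tz": 0.0464,"grip": -1},{"ty": 0.0188,"tz": 0.0464,"grip": -1},{"ty": 0.0188,"tz": 0.0464,"grip": -1},{"ty": 0.0188,"tz": 0.0464,"grip": -1}]' --grip_force 40

```text
$.deltas[0]: bad value
```

Request:
jog_arm --deltas '[{"tx": 0.02},{"tx": 0.02},{"tx": 0.02},{"tx": 0.01},{"tx": 0},{"tx": 0}]'

```text
$.deltas[0]: bad value
```

```bash
python3 - <<'E'
from fit import *
q=np.load("q.npy");s=bot.state();print(s["eef_pos"],s["joint_pos"].round(3));print(R.from_rotvec(s["orientation"]).as_matrix().round(3))
p=bot.read_camera("wrist");im=p["pixels"].copy()
c=T(q,[[-.06,.095,.09],[.06,.095,.09],[-.01,-.02,.065],[-.08,.075,.09],[-.08,.115,.09],[-.04,.115,.09],[-.04,.075,.09]])
for u in np.r_[proj(p,c)]: 
  if abs(u).max()<2000: cv2.drawMarker(im,tuple(int(v) for v in u),(0,0,255),0,12)
for u in proj(p,s["eef_pos"]): cv2.drawMarker(im,tuple(int(v) for v in u),(0,255,0),0,12)
cv2.imwrite("pics/w1.png",im)
for qn in("cap_near_top","lever_grip"): print(qn,[(np.round(r["extent"]).tolist(),round(r["conf"],2)) for r in bot.find_in(qn,p)[:3]])
E
```

```text
[0.27734204 0.5601123  0.23134232] [ 1.005  0.491  1.559 -0.     1.092 -0.106]
[[ 0.     0.444  0.896]
 [ 0.     0.896 -0.444]
 [-1.     0.     0.   ]]
cap_near_top []
lever_grip []
```

View pics/w1.png

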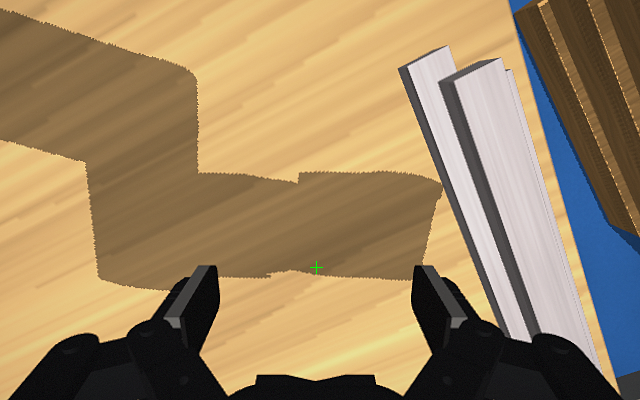

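The wrist view shows only open fingers over bare bench: the move was refused because each row needs every field. I'll resend it with full rows.

Request:
jog_arm --deltas '[{"tx": 0,"ty": 0,"tz": 0,"rx": 0.1388,"ry": 0,"rz": 0,"grip": -1},{"tx": 0,"ty": 0,"tz": 0,"rx": 0.1388,"ry": 0,"rz": 0,"grip": -1},{"tx": 0,"ty": 0,"tz": 0,"rx": 0.1388,"ry": 0,"rz": 0,"grip": -1},{"tx": 0,"ty": 0,"tz": 0,"rx": 0.1388,"ry": 0,"rz": 0,"grip": -1},{"tx": 0,"ty": 0,"tz": 0,"rx": 0.1388,"ry": 0,"rz": 0,"grip": -1},{"tx": 0,"ty": 0,"tz": 0,"rx": 0.1388,"ry": 0,"rz": 0,"grip": -1},{"tx": 0,"ty": 0,"tz": 0,"rx": 0.1388,"ry": 0,"rz": 0,"grip": -1},{"tx": 0,"ty": 0,"tz": 0,"rx": 0.1388,"ry": 0,"rz": 0,"grip": -1},{"tx": 0,"ty": 0.0188,"tz": 0.0464,"rx": 0,"ry": 0,"rz": 0,"grip": -1},{"tx": 0,"ty": 0.0188,"tz": 0.0464,"rx": 0,"ry": 0,"rz": 0,"grip": -1},{"tx": 0,"ty": 0.0188,"tz": 0.0464,"rx": 0,"ry": 0,"rz": 0,"grip": -1},{"tx": 0,"ty": 0.0188,"tz": 0.0464,"rx": 0,"ry": 0,"rz": 0,"grip": -1},{"tx": 0,"ty": 0.0188,"tz": 0.0464,"rx": 0,"ry": 0,"rz": 0,"grip": -1},{"tx": 0,"ty": 0.0188,"tz": 0.0464,"rx": 0,"ry": 0,"rz": 0,"grip": -1},{"tx": 0,"ty": 0.0188,"tz": 0.0464,"rx": 0,"ry": 0,"rz": 0,"grip": -1},{"tx": 0,"ty": 0.0188,"tz": 0.0464,"rx": 0,"ry": 0,"rz": 0,"grip": -1},{"tx": 0,"ty": 0.0188,"tz": 0.0464,"rx": 0,"ry": 0,"rz": 0,"grip": -1},{"tx": 0,"ty": 0.0188,"tz": 0.0464,"rx": 0,"ry": 0,"rz": 0,"grip": -1},{"tx": 0,"ty": 0.0188,"tz": 0.0464,"rx": 0,"ry": 0,"rz": 0,"grip": -1},{"tx": 0,"ty": 0.0188,"tz": 0.0464,"rx": 0,"ry": 0,"rz": 0,"grip": -1}]' --grip_force 40

```text
t: 2.95
eef_pos: [0.5035, 0.002, 0.2316]
orientation: [1.209, 1.209, -1.208]
force: [0.7, 1.8, -0.1]
opening: -0.0001
```

Request:
jog_arm --deltas '[{"tx": 0.02,"ty": 0,"tz": 0,"rx": 0,"ry": 0,"rz": 0,"grip": -1},{"tx": 0.02,"ty": 0,"tz": 0,"rx": 0,"ry": 0,"rz": 0,"grip": -1},{"tx": 0.02,"ty": 0,"tz": 0,"rx": 0,"ry": 0,"rz": 0,"grip": -1},{"tx": 0.01,"ty": 0,"tz": 0,"rx": 0,"ry": 0,"rz": 0,"grip": -1},{"tx": 0,"ty": 0,"tz": 0,"rx": 0,"ry": 0,"rz": 0,"grip": -1},{"tx": 0,"ty": 0,"tz": 0,"rx": 0,"ry": 0,"rz": 0,"grip": -1}]'

```text
t: 3.55
eef_pos: [0.5033, 0.0042, 0.1619]
orientation: [1.209, 1.209, -1.208]
force: [0.1, 0.0, -0.3]
opening: -0.0001
```

```bash
python3 - <<'E'
from fit import *
q=np.load("q.npy");s=bot.state();print(s["t"],s["force"],s["eef_pos"],s["joint_pos"].round(3));print(R.from_rotvec(s["orientation"]).as_matrix().round(3))
p=bot.read_camera("wrist");im=p["pixels"].copy()
c=T(q,[[-.06,.095,.09],[.06,.095,.09],[-.01,-.02,.065],[-.08,.075,.09],[-.08,.115,.09],[-.04,.115,.09],[-.04,.075,.09]])
for u in np.r_[proj(p,c)]: 
  if abs(u).max()<2000: cv2.drawMarker(im,tuple(int(v) for v in u),(0,0,255),0,12)
for u in proj(p,s["eef_pos"]): cv2.drawMarker(im,tuple(int(v) for v in u),(0,255,0),0,12)
cv2.imwrite("pics/w2.png",im)
for qn in("cap_near_top","lever_grip"): print(qn,[(np.round(r["extent"]).tolist(),round(r["conf"],2)) for r in bot.find_in(qn,p)[:3]])
E
```

```text
3.55 [ 0.13976206  0.01189015 -0.32725897] [0.50330911 0.00423816 0.16185217] [-0.123  0.411  1.932  0.     0.798 -0.124]
[[ 0.001  1.     0.001]
 [ 0.     0.001 -1.   ]
 [-1.     0.001 -0.   ]]
cap_near_top [([284.0, 176.0, 356.0, 246.0], 0.67)]
lever_grip [([313.0, 271.0, 381.0, 354.0], 0.98)]
```

View pics/w2.png

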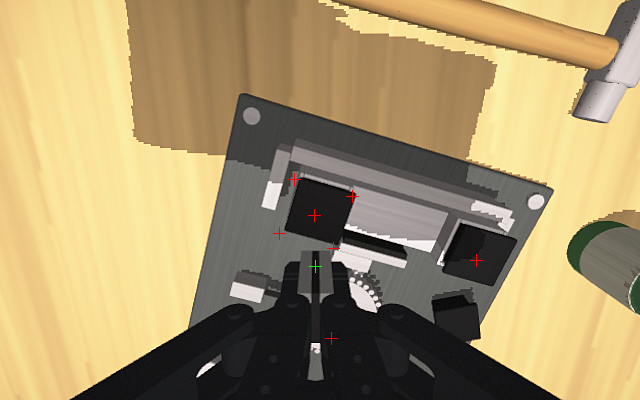

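The wrist view shows the near cap at (320,211) and the far cap at (480,255). Both sit about 3 mm to +x and +y of the marks, which matters little for pressing. Now I press the near cap.

Request:
jog_arm --deltas '[{"tx": 0.02,"ty": 0.002,"tz": -0.001,"rx": 0,"ry": 0,"rz": 0,"grip": -1},{"tx": 0.02,"ty": 0,"tz": 0,"rx": 0,"ry": 0,"rz": 0,"grip": -1},{"tx": 0.02,"ty": 0,"tz": 0,"rx": 0,"ry": 0,"rz": 0,"grip": -1},{"tx": 0.005,"ty": 0,"tz": 0,"rx": 0,"ry": 0,"rz": 0,"grip": -1},{"tx": 0.005,"ty": 0,"tz": 0,"rx": 0,"ry": 0,"rz": 0,"grip": -1},{"tx": 0.004,"ty": 0,"tz": 0,"rx": 0,"ry": 0,"rz": 0,"grip": -1},{"tx": 0.004,"ty": 0,"tz": 0,"rx": 0,"ry": 0,"rz": 0,"grip": -1},{"tx": 0.003,"ty": 0,"tz": 0,"rx": 0,"ry": 0,"rz": 0,"grip": -1},{"tx": 0,"ty": 0,"tz": 0,"rx": 0,"ry": 0,"rz": 0,"grip": -1},{"tx": 0,"ty": 0,"tz": 0,"rx": 0,"ry": 0,"rz": 0,"grip": -1}]'

```text
t: 4.7
eef_pos: [0.5053, 0.0052, 0.0807]
orientation: [1.209, 1.209, -1.208]
force: [-0.3, 0.8, 0.5]
opening: -0.0004
```

Request:
jog_arm --deltas '[{"tx": 0.001,"ty": 0,"tz": 0,"rx": 0,"ry": 0,"rz": 0,"grip": -1},{"tx": 0.001,"ty": 0,"tz": 0,"rx": 0,"ry": 0,"rz": 0,"grip": -1},{"tx": 0,"ty": 0,"tz": 0,"rx": 0,"ry": 0,"rz": 0,"grip": -1}]'

```text
t: 5.0
eef_pos: [0.5054, 0.0051, 0.0798]
orientation: [1.209, 1.208, -1.207]
force: [-5.0, 1.2, 21.9]
opening: 0.0001
```

The near cap has reached its stop (22 N at z = 0.0798). Now the far cap.

Request:
jog_arm --deltas '[{"tx": -0.02,"ty": 0,"tz": 0,"rx": 0,"ry": 0,"rz": 0,"grip": -1},{"tx": -0.02,"ty": 0,"tz": 0,"rx": 0,"ry": 0,"rz": 0,"grip": -1},{"tx": 0,"ty": 0.0285,"tz": 0.0087,"rx": 0,"ry": 0,"rz": 0,"grip": -1},{"tx": 0,"ty": 0.0285,"tz": 0.0087,"rx": 0,"ry": 0,"rz": 0,"grip": -1},{"tx": 0,"ty": 0.0285,"tz": 0.0087,"rx": 0,"ry": 0,"rz": 0,"grip": -1},{"tx": 0,"ty": 0.0285,"tz": 0.0087,"rx": 0,"ry": 0,"rz": 0,"grip": -1},{"tx": 0,"ty": 0,"tz": 0,"rx": 0,"ry": 0,"rz": 0,"grip": -1},{"tx": 0.018,"ty": 0,"tz": 0,"rx": 0,"ry": 0,"rz": 0,"grip": -1},{"tx": 0.005,"ty": 0,"tz": 0,"rx": 0,"ry": 0,"rz": 0,"grip": -1},{"tx": 0.005,"ty": 0,"tz": 0,"rx": 0,"ry": 0,"rz": 0,"grip": -1},{"tx": 0.004,"ty": 0,"tz": 0,"rx": 0,"ry": 0,"rz": 0,"grip": -1},{"tx": 0.004,"ty": 0,"tz": 0,"rx": 0,"ry": 0,"rz": 0,"grip": -1},{"tx": 0.002,"ty": 0,"tz": 0,"rx": 0,"ry": 0,"rz": 0,"grip": -1},{"tx": 0.002,"ty": 0,"tz": 0,"rx": 0,"ry": 0,"rz": 0,"grip": -1},{"tx": 0,"ty": 0,"tz": 0,"rx": 0,"ry": 0,"rz": 0,"grip": -1},{"tx": 0,"ty": 0,"tz": 0,"rx": 0,"ry": 0,"rz": 0,"grip": -1},{"tx": 0,"ty": 0,"tz": 0,"rx": 0,"ry": 0,"rz": 0,"grip": -1}]'

```text
t: 6.7
eef_pos: [0.6188, -0.0294, 0.0799]
orientation: [1.209, 1.209, -1.208]
force: [-8.1, 1.8, 16.6]
opening: 0.0003
```

Both caps are home. Next I rise, open, and go above the lever grip for a close look.

Request:
jog_arm --deltas '[{"tx": -0.03,"ty": 0,"tz": 0,"rx": 0,"ry": 0,"rz": 0,"grip": -1},{"tx": -0.03,"ty": 0,"tz": 0,"rx": 0,"ry": 0,"rz": 0,"grip": -1},{"tx": -0.03,"ty": 0,"tz": 0,"rx": 0,"ry": 0,"rz": 0,"grip": -1},{"tx": 0,"ty": -0.009,"tz": 0.0327,"rx": 0,"ry": 0,"rz": 0,"grip": 1},{"tx": 0,"ty": -0.009,"tz": 0.0327,"rx": 0,"ry": 0,"rz": 0,"grip": 1},{"tx": 0,"ty": -0.009,"tz": 0.0327,"rx": 0,"ry": 0,"rz": 0,"grip": 1},{"tx": 0,"ty": -0.009,"tz": 0.0327,"rx": 0,"ry": 0,"rz": 0,"grip": 1},{"tx": 0,"ty": -0.009,"tz": 0.0327,"rx": 0,"ry": 0,"rz": 0,"grip": 1},{"tx": 0,"ty": -0.009,"tz": 0.0327,"rx": 0,"ry": 0,"rz": 0,"grip": 1},{"tx": 0,"ty": 0,"tz": 0,"rx": 0,"ry": 0,"rz": 0,"grip": 1},{"tx": 0,"ty": 0,"tz": 0,"rx": 0,"ry": 0,"rz": 0,"grip": 1},{"tx": 0,"ty": 0,"tz": 0,"rx": 0,"ry": 0,"rz": 0,"grip": 1},{"tx": 0,"ty": 0,"tz": 0,"rx": 0,"ry": 0,"rz": 0,"grip": 1}]'

```text
t: 8.0
eef_pos: [0.5655, -0.2248, 0.1684]
orientation: [1.208, 1.21, -1.208]
force: [0.3, 0.0, 0.5]
opening: 0.0853
```

```bash
cat > look.py <<'E'
from fit import *
import sys
q=np.load("q.npy");s=bot.state();print(s["t"],s["force"],s["eef_pos"],s["opening"])
a=float(sys.argv[2]) if len(sys.argv)>2 else 0
th=np.radians(-50)-a; g=[-.01+.115*np.cos(th),-.02+.115*np.sin(th)]
for n in("wrist","top"):
    p=bot.read_camera(n);im=p["pixels"].copy()
    c=T(q,[[*g,.108],[*g,.053],[-.01,-.02,.065],[-.06,.095,.08],[.06,.095,.08]])
    for u in proj(p,c): cv2.drawMarker(im,tuple(int(v) for v in np.clip(u,-999,999)),(0,0,255),0,12)
    print(n,proj(p,c).round(0).tolist())
    for u in proj(p,s["eef_pos"]): cv2.drawMarker(im,tuple(int(v) for v in u),(0,255,0),0,12)
    if n=="top": im=cv2.resize(im[140:330,270:460],None,fx=3,fy=3)
    cv2.imwrite(f"pics/{n}{sys.argv[1]}.png",im)
    for qn in("cap_near_top","lever_grip","lever"): 
        for r in bot.find_in(qn,p)[:2]:
            e=r["extent"]; print(qn,np.round(e).tolist(),round(r["conf"],2), at_z(p,[(e[0]+e[2])/2,(e[1]+e[3])/2],.083).round(4))
E
python3 look.py 3
```

```text
8.0 [0.34485216 0.03101155 0.48044127] [ 0.56545517 -0.22477541  0.16836999] 0.0853174406337226
wrist [[312.0, 223.0], [312.0, 197.0], [244.0, 53.0], [190.0, -229.0], [414.0, -136.0]]
lever_grip [196.0, 0.0, 333.0, 235.0] 0.82 [ 0.5317 -0.1622  0.083 ]
lever [196.0, 2.0, 333.0, 239.0] 0.57 [ 0.5315 -0.164   0.083 ]
top [[422.0, 211.0], [416.0, 215.0], [371.0, 234.0], [316.0, 239.0], [332.0, 189.0]]
cap_near_top [307.0, 228.0, 329.0, 249.0] 0.63 [ 0.5032 -0.0011  0.083 ]
lever_grip [352.0, 213.0, 409.0, 253.0] 0.7 [ 0.5177 -0.1393  0.083 ]
lever [349.0, 215.0, 408.0, 253.0] 0.84 [ 0.5143 -0.1364  0.083 ]
lever [282.0, 157.0, 421.0, 299.0] 0.69 [ 0.5276 -0.0749  0.083 ]
```

View pics/wrist3.png

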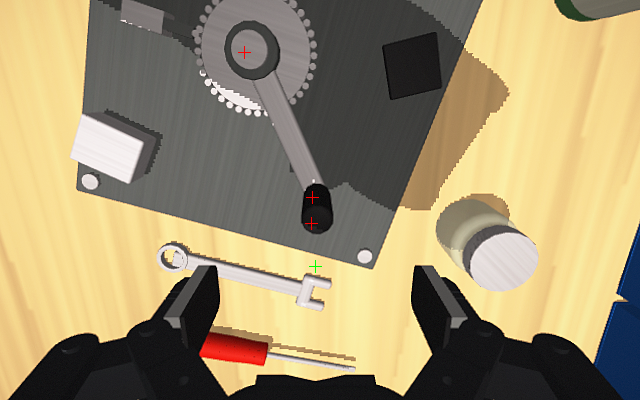

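The grip top is at (317,218) and the hub at (249,48), again about 5 px right of and above the marks. That puts the grip at about (0.5655,-0.2245), directly under the TCP. I descend and grip.

Request:
jog_arm --deltas '[{"tx": 0.03,"ty": 0,"tz": 0,"rx": 0,"ry": 0,"rz": 0,"grip": 1},{"tx": 0.03,"ty": 0,"tz": 0,"rx": 0,"ry": 0,"rz": 0,"grip": 1},{"tx": 0.025,"ty": 0,"tz": 0,"rx": 0,"ry": 0,"rz": 0,"grip": 1},{"tx": 0.018,"ty": 0,"tz": 0,"rx": 0,"ry": 0,"rz": 0,"grip": 1},{"tx": 0,"ty": 0,"tz": 0,"rx": 0,"ry": 0,"rz": 0,"grip": -0.3},{"tx": 0,"ty": 0,"tz": 0,"rx": 0,"ry": 0,"rz": 0,"grip": -0.5},{"tx": 0,"ty": 0,"tz": 0,"rx": 0,"ry": 0,"rz": 0,"grip": -1},{"tx": 0,"ty": 0,"tz": 0,"rx": 0,"ry": 0,"rz": 0,"grip": -1},{"tx": 0,"ty": 0,"tz": 0,"rx": 0,"ry": 0,"rz": 0,"grip": -1},{"tx": 0,"ty": 0,"tz": 0,"rx": 0,"ry": 0,"rz": 0,"grip": -1}]' --grip_force 60

```text
t: 9.4
eef_pos: [0.5663, -0.2261, 0.0665]
orientation: [1.209, 1.206, -1.207]
force: [4.4, 0.8, 7.0]
opening: 0.0208
```

Request:
jog_arm --deltas '[{"tx": 0,"ty": -0.0047,"tz": 0.00175,"rx": 0,"ry": 0,"rz": 0,"grip": -1},{"tx": 0,"ty": -0.0047,"tz": 0.00175,"rx": 0,"ry": 0,"rz": 0,"grip": -1},{"tx": 0,"ty": -0.0048,"tz": 0.0014,"rx": 0,"ry": 0,"rz": 0,"grip": -1},{"tx": 0,"ty": -0.0048,"tz": 0.0014,"rx": 0,"ry": 0,"rz": 0,"grip": -1},{"tx": 0,"ty": -0.005,"tz": 0.0009,"rx": 0,"ry": 0,"rz": 0,"grip": -1},{"tx": 0,"ty": -0.005,"tz": 0.0009,"rx": 0,"ry": 0,"rz": 0,"grip": -1},{"tx": 0,"ty": -0.005,"tz": 0.0005,"rx": 0,"ry": 0,"rz": 0,"grip": -1},{"tx": 0,"ty": -0.005,"tz": 0.0005,"rx": 0,"ry": 0,"rz": 0,"grip": -1},{"tx": 0,"ty": 0,"tz": 0,"rx": 0,"ry": 0,"rz": 0,"grip": -1},{"tx": 0,"ty": 0,"tz": 0,"rx": 0,"ry": 0,"rz": 0,"grip": -1}]'

```text
t: 10.4
eef_pos: [0.5289, -0.2381, 0.0667]
orientation: [1.21, 1.199, -1.207]
force: [9.7, -16.3, -0.2]
opening: 0.0204
```

Request:
jog_arm --deltas '[{"tx": 0,"ty": -0.005,"tz": 0.0011,"rx": 0,"ry": 0,"rz": 0,"grip": -1},{"tx": 0,"ty": -0.005,"tz": 0.001,"rx": 0,"ry": 0,"rz": 0,"grip": -1},{"tx": 0,"ty": -0.005,"tz": 0.0,"rx": 0,"ry": 0,"rz": 0,"grip": -1},{"tx": 0,"ty": -0.005,"tz": 0.0,"rx": 0,"ry": 0,"rz": 0,"grip": -1},{"tx": 0,"ty": -0.005,"tz": -0.0006,"rx": 0,"ry": 0,"rz": 0,"grip": -1},{"tx": 0,"ty": -0.005,"tz": -0.0008,"rx": 0,"ry": 0,"rz": 0,"grip": -1},{"tx": 0,"ty": 0,"tz": 0,"rx": 0,"ry": 0,"rz": 0,"grip": -1},{"tx": 0,"ty": 0,"tz": 0,"rx": 0,"ry": 0,"rz": 0,"grip": -1}]'

```text
t: 11.2
eef_pos: [0.498, -0.238, 0.0666]
orientation: [1.209, 1.202, -1.207]
force: [4.6, -11.5, 2.8]
opening: 0.0208
```

```bash
python3 look.py 4 0.61
```

```text
11.2 [  4.62975789 -11.47365632   2.81321824] [ 0.49798321 -0.23795836  0.0665944 ] 0.02075713046042173
wrist [[306.0, 316.0], [308.0, 247.0], [369.0, -13.0], [343.0, -866.0], [870.0, -537.0]]
lever_grip [267.0, 0.0, 468.0, 331.0] 0.83 [ 0.5177 -0.1847  0.083 ]
lever [267.0, 4.0, 464.0, 337.0] 0.96 [ 0.5169 -0.1867  0.083 ]
top [[426.0, 243.0], [420.0, 245.0], [371.0, 234.0], [316.0, 239.0], [332.0, 189.0]]
lever_grip [350.0, 214.0, 413.0, 254.0] 0.83 [ 0.5149 -0.143   0.083 ]
lever_grip [319.0, 181.0, 344.0, 202.0] 0.74 [ 0.6114 -0.03    0.083 ]
lever [353.0, 216.0, 411.0, 250.0] 0.97 [ 0.5167 -0.1429  0.083 ]
```

View pics/wrist4.png

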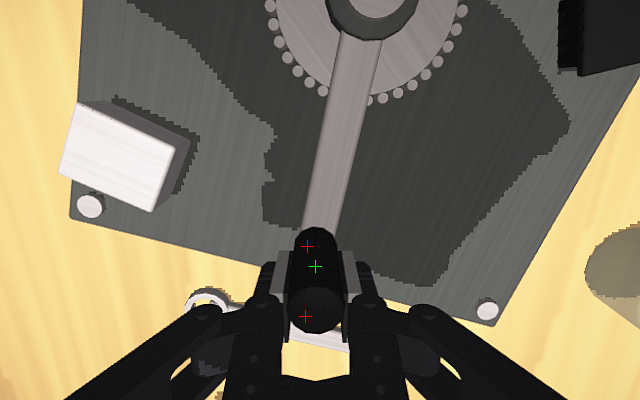

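View pics/top4.png

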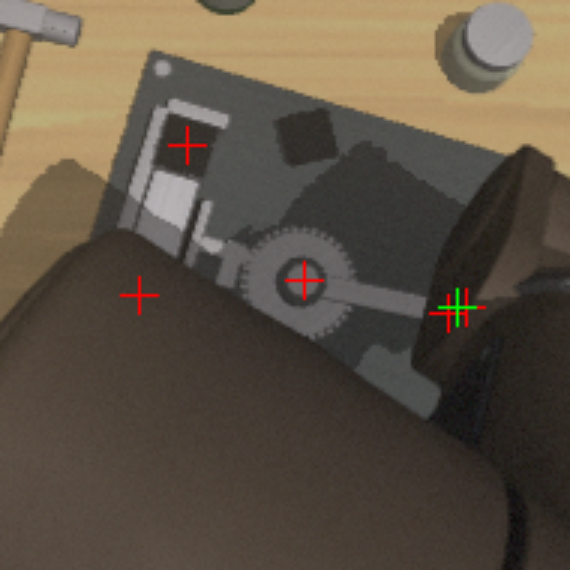

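The grip is held between the pads, and the lever arm is clear of them. I'll measure the lever angle directly from the wrist picture, using the arm centreline against the plate edge.

```bash
python3 - <<'E'
from fit import *
p=bot.read_camera("wrist")
g=cv2.cvtColor(p["pixels"],cv2.COLOR_BGR2GRAY).astype(int)
for r in (60,110,150,200): print(r,g[r,280:400:4].tolist())
ang=lambda a,b,z:np.degrees(np.arctan2(*(at_z(p,b,z)-at_z(p,a,z))[[1,0]]))
print("arm",ang((362.5,45),(320,220),.055),"edge(-y), from -x to +x",ang((72,217),(493,325),.015))
print("grip top",at_z(p,(316,311),.108), "hub line at", at_z(p,(362.5,45),.055))
print("caps/top shift")
E
```

```text
60 [57, 144, 139, 106, 125, 144, 145, 145, 145, 146, 147, 140, 144, 143, 105, 144, 148, 144, 142, 141, 141, 138, 140, 143, 116, 145, 140, 144, 140, 140]
110 [60, 61, 60, 63, 59, 60, 62, 63, 61, 63, 62, 71, 136, 146, 145, 143, 144, 143, 138, 142, 146, 120, 61, 61, 61, 62, 63, 63, 62, 61]
150 [61, 60, 62, 65, 64, 60, 62, 62, 62, 75, 139, 145, 144, 143, 143, 145, 142, 142, 142, 61, 61, 63, 65, 64, 62, 61, 62, 64, 61, 63]
200 [66, 62, 59, 62, 62, 61, 61, 124, 141, 142, 140, 141, 143, 138, 141, 143, 58, 62, 64, 64, 60, 62, 64, 61, 63, 62, 63, 60, 61, 61]
arm -102.4658719903614 edge(-y), from -x to +x -16.64437265179329
grip top [ 0.4978772  -0.23196265  0.108     ] hub line at [ 0.51766265 -0.13996536  0.055     ]
caps/top shift
```

The lever is at about 35.2°, right at the fourth crest. It needs about 5° more, or 10 mm.

Request:
jog_arm --deltas '[{"tx": 0,"ty": -0.0035,"tz": -0.0006,"rx": 0,"ry": 0,"rz": 0,"grip": -1},{"tx": 0,"ty": -0.0035,"tz": -0.0007,"rx": 0,"ry": 0,"rz": 0,"grip": -1},{"tx": 0,"ty": -0.003,"tz": -0.0007,"rx": 0,"ry": 0,"rz": 0,"grip": -1},{"tx": 0,"ty": 0,"tz": 0,"rx": 0,"ry": 0,"rz": 0,"grip": -1},{"tx": 0,"ty": 0,"tz": 0,"rx": 0,"ry": 0,"rz": 0,"grip": -1}]'

```text
t: 12.15
eef_pos: [0.4877, -0.2352, 0.0665]
orientation: [1.208, 1.204, -1.207]
force: [4.2, -6.7, 5.5]
opening: 0.0203
```

```bash
python3 - <<'E'
from fit import *
p=bot.read_camera("wrist");cv2.imwrite("pics/w5.png",p["pixels"])
g=cv2.cvtColor(p["pixels"],cv2.COLOR_BGR2GRAY)
L=[]
for r in range(100,216,5):
    i=np.where(cv2.GaussianBlur(g,(5,5),0)[r,250:440]>105)[0]+250
    L.append((r,i.min(),i.max(),i.size)); 
print(L)
E
```

```text
[(100, np.int64(344), np.int64(426), 68), (105, np.int64(342), np.int64(414), 62), (110, np.int64(341), np.int64(397), 47), (115, np.int64(339), np.int64(378), 40), (120, np.int64(337), np.int64(376), 40), (125, np.int64(336), np.int64(374), 39), (130, np.int64(271), np.int64(372), 42), (135, np.int64(252), np.int64(370), 44), (140, np.int64(250), np.int64(369), 46), (145, np.int64(250), np.int64(367), 45), (150, np.int64(250), np.int64(365), 42), (155, np.int64(263), np.int64(363), 42), (160, np.int64(261), np.int64(362), 40), (165, np.int64(260), np.int64(360), 41), (170, np.int64(258), np.int64(358), 46), (175, np.int64(256), np.int64(356), 47), (180, np.int64(255), np.int64(354), 48), (185, np.int64(254), np.int64(353), 44), (190, np.int64(252), np.int64(351), 46), (195, np.int64(251), np.int64(349), 45), (200, np.int64(250), np.int64(347), 45), (205, np.int64(250), np.int64(346), 45), (210, np.int64(250), np.int64(344), 44), (215, np.int64(250), np.int64(342), 43)]
```

View pics/w5.png

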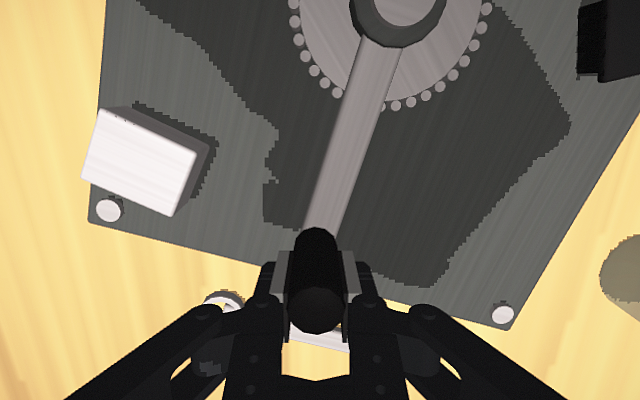

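```bash
python3 - <<'E'
from fit import *
p=bot.read_camera("wrist");s=bot.state()
b=cv2.GaussianBlur(cv2.cvtColor(p["pixels"],cv2.COLOR_BGR2GRAY),(5,5),0)
l=[];rr=[]
for r in range(120,216,5):
    c=int(357-(r-120)*.33); row=b[r]>105   # on the arm
    i=c
    while row[i]: i-=1
    j=c
    while row[j]: j+=1
    l.append(at_z(p,(i+.5,r),.055)[:2]);rr.append(at_z(p,(j-.5,r),.055)[:2])
for e in (l,rr):
    e=np.array(e);v=cv2.fitLine(e.astype(np.float32),2,0,.01,.01).ravel();v=v[:2]*-np.sign(v[1]);a=np.degrees(np.arctan2(v[1],v[0]))
    print("arm",a,"lever deg",-(a+16.75)-50)
m=np.hypot(*(np.array(l)-rr).mean(0));print("width",m,s["t"],s["force"],s["eef_pos"])
E
```

```text
arm -106.85655 lever deg 40.106552
arm -106.918144 lever deg 40.168144
width 0.017574540816592623 12.25 [ 3.92414094 -6.14324501  6.38732054] [ 0.48768188 -0.23521389  0.0665201 ]
```

The lever reads 40.1°, in the fourth hollow. I'll hold a moment, then hand in.

Request:
jog_arm --deltas '[{"tx": 0,"ty": 0,"tz": 0,"rx": 0,"ry": 0,"rz": 0,"grip": -1},{"tx": 0,"ty": 0,"tz": 0,"rx": 0,"ry": 0,"rz": 0,"grip": -1},{"tx": 0,"ty": 0,"tz": 0,"rx": 0,"ry": 0,"rz": 0,"grip": -1},{"tx": 0,"ty": 0,"tz": 0,"rx": 0,"ry": 0,"rz": 0,"grip": -1},{"tx": 0,"ty": 0,"tz": 0,"rx": 0,"ry": 0,"rz": 0,"grip": -1},{"tx": 0,"ty": 0,"tz": 0,"rx": 0,"ry": 0,"rz": 0,"grip": -1}]'

```text
t: 12.85
eef_pos: [0.4877, -0.2352, 0.0665]
orientation: [1.208, 1.204, -1.207]
force: [3.5, -5.5, 6.2]
opening: 0.0204
```

```bash
python3 -c "
from bench import bot
s=bot.state();print(s['t'],s['eef_pos'],s['opening']);print(bot.close_job())"
```

```text
12.85 [ 0.48771095 -0.23520998  0.06651115] 0.020401661332629124
the job is handed in; nothing more can be done
None
```

I pressed both end caps home, swung the lever four clicks, and handed the job in at 12.85 s, still holding the grip. Handing in gives no verdict.

- **Caps:** I pushed each one down with the fingers shut until it stopped. The near cap stopped at 79.8 mm with about 22 N, and the far cap at 79.9 mm with about 17 N; fully home is 80 mm. I took no close picture of the caps afterwards.
- **Lever:** The last wrist picture put it at about 40.1° (0.70 rad), in the fourth hollow. The pose then held still for 0.6 s, with the fingers closed on the grip at a commanded 60 N (opening 20.4 mm).
- **Disagreements:** The wrist camera put the jig about 3 mm off the top camera's fit. My first arc was also slightly too tight, leaving up to about 16 N of sideways force, which eased to 5.5 N by the end.
- **Bystanders:** The path stayed clear of them, and they looked unmoved where visible in the later pictures. I did not measure their positions again.
- **Refused moves:** My first two move calls were refused because rows were missing fields; nothing moved.

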